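# Ready the tumbler for unloading: pan under the mouth, speed slider to the clip

### The arm

A 6-joint arm with a two-finger parallel gripper is mounted at the origin on the work surface. World frame = base frame: x ahead of the robot, y to its left, z up, the work surface at z = 0. Lengths are in m, angles in rad, forces in N, time in s.
With the tool pointing down it reaches from about 0.3 to 0.775 m from the base axis. Payload 14.6 kg.
Tool frame: the origin (TCP) lies at the very end of the fingers, on their centre line; the grasp point (between the pads) lies behind it (robot.tcp_to_grasp is the z of the grasp point in the tool frame, in m); z points along the fingers, y is the line along which they close (so a half turn about z gives the same grasp; the last joint's range is limited). The gripper opens to 94 mm and grips with 3 to 60 N. Pads are 16 mm wide; open, the fingers measure 119 mm over their backs; the gripper's body (75 mm by 177 mm) begins 78 mm behind the grasp point.
Start: joints at [1.035, 0.3, 1.521, -0, 1.321, -0.067], TCP at [0.248, 0.491, 0.205] pointing down, gripper open.
Joint ranges: [-3.03, 3.03], [-0.79, 2.21], [0.23, 2.52], [-1.04, 4.18], [0, 3.07], [-2.55, 2.55]. Speed limits (rad/s): [2.22, 2.22, 2.57, 3.14, 3.14, 3.14].

### API

Orientations are given as a rotation vector (axis times angle).
In Python, from rig import robot, viewer, ticket gives the robot as it stands.
- The arm moves only by the shell command python3 -m inch 'ROWS' [OPENING] [FORCE]. ROWS is JSON, a list of rows, each an object with "travel": the shift along the tool's x, y, z in mm, a list of three; "rot": the turn, a rotation vector about the tool's x, y, z in degrees, a list of three. In form: [{"travel": [tx, ty, tz], "rot": [ax, ay, az]}, ...]. A call has 1 to 10 rows; each row is the pose to reach, as a shift and turn from the pose commanded when the call began, along the tool's axes at that moment; what a row does not reach only later rows make up. A row lasts 1/10 s, in which the tool goes at most 50 mm and 8.59 degrees, less where a joint would pass 70% of its speed; a pose out of reach is approached as far as the arm can. A call with a gripper value outside its range is refused whole. OPENING is the closure, from -1 (fully open) to 1 (shut), set as the call begins (- or left out, the last holds). The fingers move at their own pace and stop on an object; FORCE is the grip in N (left out, the last holds). Time passes only in rows, so rows that repeat a pose let the fingers close. It gives the time, the measured TCP pose, the force, the opening and the grip force at its end, in the units of the state.
- robot.get_state(): the state, without advancing time (a new reading comes with each control period).
- viewer.capture(name): name is "scene" or "top" or "wrist"; returns a dict with "img" (420x560x3 uint8, red, green, blue), "range_z" (420x560 float32, m along the optical axis (not along the pixel's ray), 0 where there is no reading), "camera_matrix" (3x3 intrinsics, pixels), "k1" (the pictures are not rectified: a ray, as slopes to the right and down, at radius r is drawn at 1 + k1 r^2 times it, then the intrinsics apply), "T" (4x4, takes a point from camera to world coordinates). Camera axes: x right, y up, looking along -z (the intrinsics and any distortion apply to the point x, -y, -z); pixel columns grow to the right and rows downward; lengths in m; the calibration is good to about 2 mm. A picture is of the moment at which its call begins.
- ticket.job_done(): hands the job in; it is judged then, once.
The state is a dict: "clock": time; "q": joint angles; "joint_velocities": joint speeds; "tau": joint torques, N m; "eef_pos": TCP position; "tcp_rot": TCP orientation; "wrist_force": force on the tool from outside, world axes, zero at the start; "moment": the same for the moment, N m; "grip_width": opening from 0.0 (shut) to 1.0 (fully open); "grip_force": force on a finger pad.
Only numpy, scipy, OpenCV 4.12 (cv2) and the standard library are available. Lean on these libraries where they do the work, as an engineer would, in place of code of your own. Each camera call takes 0.05 s, during which the arm holds its last target. There are 200 camera calls.

### The job

Get the rock tumbler ready to unload: first slide the steel catch pan across the shelf, flat and without lifting it, until it stands wholly inside the grey ring below the barrel's open mouth. Only then slide the speed paddle on the tumbler's sloping panel along its track until the middle of the paddle is in line with the finger of the steel clip, and let go. Leave everything else on the shelf where it is.

Things in the scene. Friction and masses are not known exactly. Their poses are not given: they have to be found in the camera images.
- tumbler: Rotary rock tumbler, fixed. Origin on the shelf at the front face of its grey motor base; own x points away from the robot, own y to the left as the robot sees it (yaw up to 0.12 rad). Base: x 0 to 220, y -205 to 265, 100 mm high. Right part: barrel with open mouth towards the robot. Left part: sloping control panel in front of a tower with a roof visor, top 231 mm.
- panel (a point): Middle of the track, on the face of the sloping panel at the tumbler's left front (tumbler x -40, y 140, z 89 mm). The face (y 25 to 265) rises away from the robot at 35 degrees to the horizontal, from a front lip at x -110, z 40 to x 0, z 117 mm: its outward normal is (-0.574, 0, 0.819) in the tumbler's axes.
- visor (a point): Middle of the lower front edge of the tumbler's roof visor (x -50, y 145, z 217 mm; 14 mm thick, y 20 to 270), which overhangs the panel from there backwards. A gripper pointing straight down does not fit over the paddle: tilt the tool back towards the robot, 35 degrees (along the panel's normal) is best.
- mouth (a point): Centre of the barrel's open mouth (radius 62 mm), facing the robot, at x -74, y -100, z 203 mm of the tumbler. The black barrel lies behind it along x; in front of the base nothing of it is lower than 120 mm.
- ring (a point): Centre, on the shelf, of the thin grey ring painted below the barrel's mouth (inner radius 79 mm, no height); it lies at x = -90, y = -100 mm of the tumbler.
- pan: Loose round stainless pan, 130 mm across, 45 mm high, about 0.5 kg, slides freely. Origin: centre of its underside. Black handle: level bar 18 mm wide, 14 thick, along the pan's own -x from 62 to 135 mm from the centre, 31 to 45 mm above the shelf; grip it across its width about 105 mm out. Starts on a grey parking ring, 150 to 450 mm to the right of the ring below the mouth.
- speed (a joint): Speed slider, 0 at the right end of its track, growing to 0.12 m as the paddle moves to the tumbler's own +y (left). About 3 N moves it and it stays where it is left. Starts between 0 and 0.03.
- paddle (a point): Middle of the slider's black paddle, 40 mm out from the panel's face along its normal. A bar standing square on the panel (leaning 35 degrees towards the robot), 16 mm wide along the track (tumbler y), 30 mm up the slope, solid from 12 to 62 mm off the face. Grip it across the 16 mm, tool along the panel's normal; over 60 mm of room either side.
- clip: Fixed steel clip on the panel's lower front lip: a plate 30 mm wide, 28 mm up the slope, with a finger 5 mm wide pointing on up the slope to 62 mm from the lip, 3 mm thick. Origin on the lip, on the finger's middle line; axes parallel to the tumbler's. It marks the wanted speed: it stands 55 to 115 mm along the slider's travel.
- tub: Sealed teal plastic grit tub, 112 mm across, 111 mm high; bystander at the left. Origin under its centre.
- vial: Cork-topped glass vial, upright, 34 mm across, 74 mm high; bystander standing in front of the panel, nearer the robot. Origin under its centre.
- slab: Banded agate slab lying flat, 85 x 125 x 12 mm; bystander between the pan's lane and the robot. Origin under its centre.
- scoop: Stainless measuring scoop, cup 54 mm across, 34 mm high, flat handle, 155 mm long; bystander at the left front. Origin under the cup.
- brush: Small brush lying on the shelf to the right of the pan; bystander.
- geode: Grey rough stone, 86 mm across, 53 mm high; bystander left of the tumbler. Origin under its centre.
Mind the look-alikes: they are no part of the job. Leave any purple look-alike of the pan alone.

How it is judged:
By the outcome, as a careful person would: the job done as asked, in the order asked, and still so for the second after the job is handed in, with the robot touching nothing.
It also fails if it takes over 54 s, if anything falls off the work surface, if the arm or the gripper's body presses on something with over 40 N, if the wrist force passes 120 N, or if a joint passes its speed limit or range.

## Working session

There is one attempt and no reset: what is moved stays moved. The work goes in short steps, Python scripts to look and compute and a shell command to move; the robot and the scene stay as the last step left them, time stands still between calls to the robot, and variables do not carry over. Pictures are saved under pics/ and viewed, at most 10 in all, crops included, and the job is handed in when it is done.

```bash
mkdir -p pics; ls; cat > h.py <<'E'
import numpy as np, cv2, pickle
from rig import robot, viewer
from scipy.spatial.transform import Rotation as R
def grab(n, save=None):
    c=viewer.capture(n)
    if save: cv2.imwrite(f'pics/{save}.png',c['img'][:,:,::-1]); pickle.dump(c,open(f'pics/{save}.pkl','wb'))
    return c
def rays(c,uv):
    K=np.array(c['camera_matrix']); k=float(c['k1'])
    p=cv2.undistortPoints(np.float64(uv).reshape(-1,1,2),K,np.array([k,0,0,0.])).reshape(-1,2)
    T=np.array(c['T']); d=np.c_[p[:,0],-p[:,1],-np.ones(len(p))]
    return T[:3,3], d@T[:3,:3].T
def onz(c,uv,z):
    o,d=rays(c,uv); s=(z-o[2])/d[:,2]; return o+s[:,None]*d
def depth(c,uv):
    o,d=rays(c,uv); uv=np.int32(np.round(np.float64(uv).reshape(-1,2)))
    return o+d*c['range_z'][uv[:,1],uv[:,0]][:,None]
def proj(c,P):
    T=np.array(c['T']); q=(np.float64(P).reshape(-1,3)-T[:3,3])@T[:3,:3]; q=q*[1,-1,-1]
    return cv2.projectPoints(q,np.zeros(3),np.zeros(3),np.array(c['camera_matrix']),np.array([float(c['k1']),0,0,0]))[0].reshape(-1,2)
E
python3 - <<'E'
from h import *
a=grab('scene','s0');b=grab('top','t0')
for c in(a,b):print(np.round(c['T'],3),c['camera_matrix'],c['k1'])
print(robot.get_state(), robot.tcp_to_grasp)
E
```

```text
pics
[[ 0.985 -0.121  0.121  0.672]
 [ 0.17   0.761 -0.625 -0.916]
 [-0.016  0.637  0.771  1.256]
 [ 0.     0.     0.     1.   ]] [[532.41978638   0.         281.01129135]
 [  0.         532.41978638 213.18015968]
 [  0.           0.           1.        ]] 0.037125286942054116
[[-0.015  0.995 -0.099  0.372]
 [-1.    -0.016 -0.006 -0.028]
 [-0.008  0.099  0.995  1.663]
 [ 0.     0.     0.     1.   ]] [[473.42554617   0.         276.91982356]
 [  0.         473.42554617 207.04746622]
 [  0.           0.           1.        ]] -0.08947380559354497
{'clock': 0.1, 'q': array([ 1.03541838e+00,  3.00421345e-01,  1.52151585e+00, -3.93260919e-05,
        1.32066771e+00, -6.66065260e-02]), 'joint_velocities': array([-2.01894328e-04, -1.29622910e-03, -4.38000132e-03, -9.17082614e-05,
        3.84597998e-04,  2.34939939e-03]), 'tau': array([ 1.95813154e-03, -5.32646799e+01, -3.53282726e+01,  7.09909969e-02,
        2.35158240e-02, -1.51103832e-04]), 'eef_pos': array([0.24838385, 0.49046501, 0.20494121]), 'tcp_rot': array([-7.29544642e-01, -3.05543937e+00,  1.53616155e-03]), 'wrist_force': array([-0.06164096,  0.45188599, -0.5062422 ]), 'moment': array([-0.02301188, -0.05336846, -0.00608872]), 'grip_force': 0.0, 'grip_width': 1.0008528569059583} -0.0188
```

View pics/s0.png

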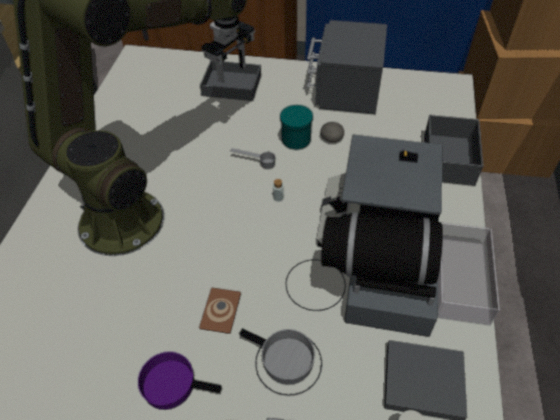

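View pics/t0.png

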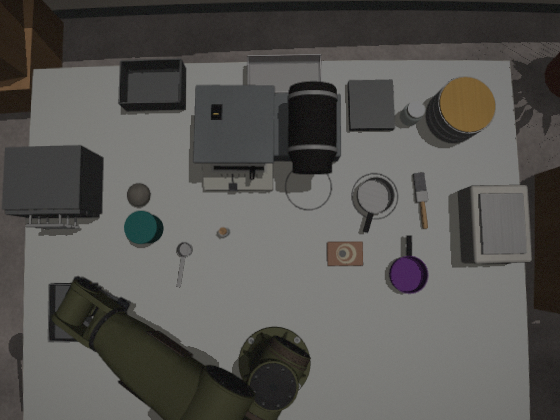

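The scene view shows the pan at (288,357) with its handle tip at (243,333) and the mouth ring at (316,285). In the top view they are the pan (374,196), handle (368,222), ring (308,187), paddle about (252,174) and clip about (233,187). The purple look-alike is at (407,274) in the top view.

```bash
python3 - <<'E'
from h import *
a=pickle.load(open('pics/s0.pkl','rb'));b=pickle.load(open('pics/t0.pkl','rb'))
def blk(c,box,thr):
    x0,y0,x1,y1=box; g=c['img'].max(2)[y0:y1,x0:x1]; m=(g<thr).astype(np.uint8)
    n,l,s,ce=cv2.connectedComponentsWithStats(m); 
    for k in np.argsort(-s[1:,4])[:2]+1:
        ys,xs=np.where(l==k); uv=np.c_[xs+x0,ys+y0]; P=depth(c,uv); 
        rc=cv2.minAreaRect(np.float32(uv)); W=onz(c,cv2.boxPoints(rc),.045)
        print(s[k],'cent',np.round(onz(c,[ce[k]+[x0,y0]],.045),4),'dz',np.round(np.median(P,0),4)); print(np.round(W[:,:2],4).tolist())
print('top handle');blk(b,(355,205,385,240),50)
print('scene handle');blk(a,(235,322,275,352),50)
# pan rim by depth: pts above shelf
for n,c,box in(('t',b,(345,170,402,240)),('s',a,(235,320,325,392))):
    x0,y0,x1,y1=box; uu,vv=np.meshgrid(np.arange(x0,x1),np.arange(y0,y1)); uv=np.c_[uu.ravel(),vv.ravel()]
    P=depth(c,uv); k=(P[:,2]>.03)&(P[:,2]<.06); P=P[k]
    print(n,len(P),np.percentile(P[:,2],[50,90,98]),P.min(0),P.max(0))
    h=cv2.convexHull(np.float32(P[:,:2]*1000)).reshape(-1,2)
    # fit circle to rim: ransac-free; top rim points z>0.04
    Q=P[P[:,2]>.038][:,:2]; 
    from scipy.optimize import least_squares
    f=least_squares(lambda p:np.hypot(*(Q-p[:2]).T)-p[2],[*np.median(Q,0),.063],loss='soft_l1',f_scale=.003).x; print('circ',f)
# rings : dark thin pixels on shelf
for n,c,box in(('t',b,(280,160,336,214)),('s',a,(280,255,350,315))):
    x0,y0,x1,y1=box; g=cv2.cvtColor(c['img'],cv2.COLOR_RGB2GRAY).astype(np.uint8)
    bh=cv2.morphologyEx(g,cv2.MORPH_BLACKHAT,np.ones((7,7)))[y0:y1,x0:x1]
    ys,xs=np.where(bh>18); W=onz(c,np.c_[xs+x0,ys+y0],0)[:,:2]
    D=depth(c,np.c_[xs+x0,ys+y0]); W=W[abs(D[:,2])<.012]
    f=least_squares(lambda p:np.hypot(*(W-p[:2]).T)-p[2],[*W.mean(0),.08],loss='soft_l1',f_scale=.002).x; print(n,'ring',len(W),f)
crop=cv2.resize(b['img'][150:210,190:290],None,fx=8,fy=8,interpolation=cv2.INTER_CUBIC); cv2.imwrite('pics/p1.png',np.clip(crop[:,:,::-1].astype(float)*1.5,0,255))
s=grab('wrist','w0')
E
```

```text
top handle
[  8   7  11  20 109] cent [[ 0.476  -0.3279  0.045 ]] dz [ 0.4759 -0.3287  0.043 ]
[[0.4464, -0.3069], [0.5106, -0.3289], [0.5043, -0.3479], [0.4402, -0.3258]]
[5 0 4 5 5] cent [[ 0.5277 -0.3074  0.045 ]] dz [ 0.5298 -0.3104  0.025 ]
[[0.5335, -0.3018], [0.5347, -0.3035], [0.5207, -0.3134], [0.5195, -0.3117]]
scene handle
[  5   8  25  17 172] cent [[ 0.4787 -0.3363  0.045 ]] dz [ 0.4785 -0.3357  0.0443]
[[0.4458, -0.3341], [0.4502, -0.316], [0.5101, -0.3377], [0.5053, -0.3553]]
t 275 [0.04261706 0.04769959 0.05011191] [ 0.44468212 -0.42493314  0.03011992] [ 0.63231173 -0.2946255   0.05470381]
circ [ 0.55714915 -0.35528386  0.07123101]
s 687 [0.04299672 0.04727493 0.0491875 ] [ 0.44344326 -0.42699599  0.03002963] [ 0.63783395 -0.29792363  0.0524018 ]
circ [ 0.56290609 -0.36128841  0.06881261]
t ring 182 [ 0.60797648 -0.12826222  0.08103217]
s ring 383 [ 0.61038126 -0.12992309  0.08120367][ WARN:0@0.723] global loadsave.cpp:1063 imwrite_ Unsupported depth image for selected encoder is fallbacked to CV_8U.
```

View pics/p1.png

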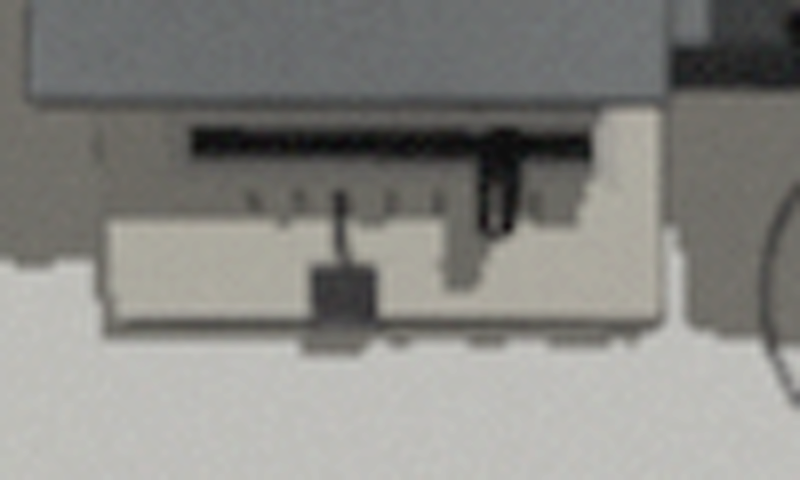

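The crop (8x, offset 190,150) shows the track from (190,143) to (590,143) and the paddle from its foot (497,150) to its tip (497,235). The clip finger's line runs from (340,193) to (345,265), and the lip runs from (105,322) to (660,320).

```bash
cat >> h.py <<'E'
def go(p,yax,zax,base=None):
    """travel/rot from current measured pose to TCP p with closing axis yax, approach zax (world)"""
    s=robot.get_state(); R0=R.from_rotvec(s['tcp_rot']).as_matrix()
    z=np.array(zax,float);z/=np.linalg.norm(z); y=np.array(yax,float); y-=z*(y@z); y/=np.linalg.norm(y)
    best=None
    for sg in(1,-1):
        R1=np.c_[np.cross(sg*y,z),sg*y,z]; rv=R.from_matrix(R0.T@R1).as_rotvec(degrees=True)
        if best is None or np.linalg.norm(rv)<np.linalg.norm(best): best=rv
    t=R0.T@(np.array(p)-s['eef_pos'])*1000
    print('travel',np.round(t,1),'rot',np.round(best,1),'n',np.linalg.norm(t)/50,np.linalg.norm(best)/8.59)
def tf(O,yaw):
    T=np.eye(4);T[:2,:2]=[[np.cos(yaw),-np.sin(yaw)],[np.sin(yaw),np.cos(yaw)]];T[:2,3]=O;return T
E
python3 - <<'E'
from h import *
b=pickle.load(open('pics/t0.pkl','rb'))
u=lambda l:np.array(l)/8+[190-.44,150-.44]
L=onz(b,u([(105,322),(660,319)]),.04); print('lip',L, np.linalg.norm(L[0]-L[1]))
d=(L[0]-L[1])[:2]; yaw=np.arctan2(-d[0],d[1]); print('yaw',yaw)
ring=np.array([.609,-.129]); ey=np.array([-np.sin(yaw),np.cos(yaw)]); ex=np.array([ey[1],-ey[0]])
O=ring+.09*ex+.1*ey; print('O from ring',O,'from lip',L[0,:2]+.11*ex-.265*ey, L[1,:2]+.11*ex-.025*ey)
T=tf(O,yaw)
# plane helper in tumbler: clip finger on face, paddle tip
P=onz(b,u([(345,265)]),.0625); print('finger tum y',(np.linalg.inv(T)@np.r_[P[0],1])[:3])
P=onz(b,u([(345,295)]),.05); print('plate',(np.linalg.inv(T)@np.r_[P[0],1])[:3])
P=onz(b,u([(497,215)]),.089+.062*.819); print('paddle tip',(np.linalg.inv(T)@np.r_[P[0],1])[:3])
w=pickle.load(open('pics/w0.pkl','rb')); s=robot.get_state();R0=R.from_rotvec(s['tcp_rot']).as_matrix()
print('cam in tool',R0.T@(w['T'][:3,3]-s['eef_pos']),R0.T@w['T'][:3,:3])
go((.470,-.328,.20),(.325,.946,0),(0,0,-1))
E
```

```text
lip [[ 0.59695227  0.23928558  0.04      ]
 [ 0.59419604 -0.0015683   0.04      ]] 0.24086965182996378
yaw -0.01144309256163647
O from ring [ 0.70013839 -0.0300364 ] from lip [ 0.70391271 -0.02695578] [ 0.70390276 -0.02782538]
finger tum y [-0.08533389  0.16155019  0.0625    ]
plate [-0.09649153  0.16274365  0.05      ]
paddle tip [-0.07684764  0.09176226  0.139778  ]
cam in tool [ 0.07441491 -0.00030008 -0.17867191] [[-3.26696827e-04  9.67118800e-01  2.54324831e-01]
 [ 9.99999872e-01  2.17842895e-04  4.56175771e-04]
 [ 3.85773307e-04  2.54324947e-01 -9.67118748e-01]]
travel [-567.5 -630.1    5.5] rot [-0.  -0.  -7.9] n 16.95984974321687 0.9196730001391099
```

```bash
M='{"travel":[-567,-630,-20],"rot":[0,0,-7.9]}'; python3 -m inch '[{"travel":[-284,-315,-40],"rot":[0,0,-4]},{"travel":[-284,-315,-40],"rot":[0,0,-4]},{"travel":[-284,-315,-40],"rot":[0,0,-4]},{"travel":[-284,-315,-40],"rot":[0,0,-4]},{"travel":[-284,-315,-40],"rot":[0,0,-4]},{"travel":[-284,-315,-40],"rot":[0,0,-4]},{"travel":[-284,-315,-40],"rot":[0,0,-4]},{"travel":[-284,-315,-40],"rot":[0,0,-4]},{"travel":[-284,-315,-40],"rot":[0,0,-4]},{"travel":[-284,-315,-40],"rot":[0,0,-4]}]' -1
python3 -c "
from h import *
go((.470,-.328,.22),(.325,.946,0),(0,0,-1))"
```

```text
clock: 1.15
eef_pos: [0.3601, 0.079, 0.2457]
tcp_rot: [0.629, 3.077, -0.0]
wrist_force: [-0.4, 1.1, -0.9]
grip_width: 0.999
grip_force: 0.0
travel [-260.7 -331.3   25.9] rot [-0.   0.  -4.1] n 8.447677496051565 0.48043957435639056
```

```bash
python3 -m inch '[{"travel":[-261,-331,26],"rot":[0,0,-4]},{"travel":[-261,-331,26],"rot":[0,0,-4]},{"travel":[-261,-331,26],"rot":[0,0,-4]},{"travel":[-261,-331,26],"rot":[0,0,-4]},{"travel":[-261,-331,26],"rot":[0,0,-4]},{"travel":[-261,-331,26],"rot":[0,0,-4]},{"travel":[-261,-331,26],"rot":[0,0,-4]},{"travel":[-261,-331,26],"rot":[0,0,-4]},{"travel":[-261,-331,26],"rot":[0,0,-4]},{"travel":[-261,-331,26],"rot":[0,0,-4]}]'
python3 - <<'E'
from h import *
w=grab('wrist','w1'); m=grab('top','t1'); n=grab('scene','s1')
E
```

```text
clock: 2.15
eef_pos: [0.4718, -0.3264, 0.2179]
tcp_rot: [-0.517, -3.097, -0.002]
wrist_force: [-0.3, 0.7, -0.2]
grip_width: 0.998
grip_force: 0.0
```

View pics/w1.png

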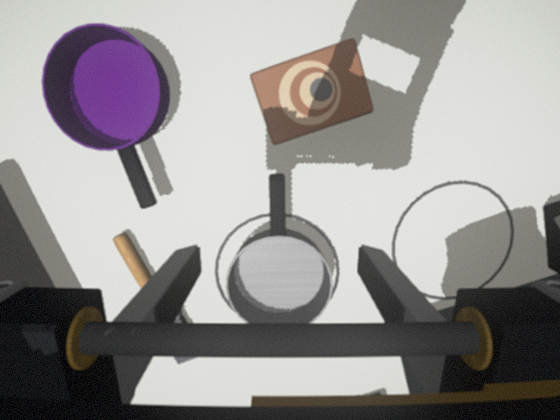

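The wrist view shows the handle from (276,175) to (279,235) squarely between the fingers. The pan rim is centred near (282,275) and the mouth ring near (452,240). The slab (312,90) and the purple pan (105,90) are clear of the handle.

```bash
python3 - <<'E'
from h import *
from scipy.optimize import least_squares
w=pickle.load(open('pics/w1.pkl','rb')); print(robot.get_state()['eef_pos'],robot.get_state()['joint_velocities'].round(3))
def handle(c,box):
    x0,y0,x1,y1=box; m=(c['img'].max(2)[y0:y1,x0:x1]<75).astype(np.uint8)
    n,l,s,ce=cv2.connectedComponentsWithStats(m); k=1+np.argmax(s[1:,4]); ys,xs=np.where(l==k); uv=np.c_[xs+x0,ys+y0]
    P=depth(c,uv); print('n',len(uv),'depth z pct',np.percentile(P[:,2],[10,50,90]).round(4))
    P=P[(P[:,2]>.036)&(P[:,2]<.055)]; rc=cv2.minAreaRect(np.float32(P[:,:2]*1000)); print('rect',rc); 
    B=onz(c,cv2.boxPoints(cv2.minAreaRect(np.float32(uv))),.045); print(B[:,:2].round(4).tolist(),B.mean(0))
handle(w,(262,165,295,238))
handle(pickle.load(open('pics/t0.pkl','rb')),(355,205,385,240))
def ring(c,box,seed):
    x0,y0,x1,y1=box; g=cv2.cvtColor(c['img'],cv2.COLOR_RGB2GRAY)
    bh=cv2.morphologyEx(g,cv2.MORPH_BLACKHAT,np.ones((9,9)))[y0:y1,x0:x1]
    ys,xs=np.where(bh>20); W=onz(c,np.c_[xs+x0,ys+y0],0)[:,:2]; W=W[abs(np.hypot(*(W-seed).T)-.08)<.012]
    f=least_squares(lambda p:np.hypot(*(W-p[:2]).T)-p[2],[*seed,.08],loss='soft_l1',f_scale=.002).x; print('ring',len(W),f)
ring(w,(385,175,520,300),np.array([.609,-.129]))
# pan rim: highest points excluding handle
uu,vv=np.meshgrid(np.arange(205,350),np.arange(200,320)); P=depth(w,np.c_[uu.ravel(),vv.ravel()])
P=P[(P[:,2]>.04)&(P[:,2]<.052)]; print(len(P),P.min(0),P.max(0))
h=np.array([.476,-.330]); P=P[P[:,0]>.515]
f=least_squares(lambda p:np.hypot(*(P[:,:2]-p[:2]).T)-p[2],[.57,-.362,.063],loss='soft_l1',f_scale=.002).x; print('rim',f)
# top view: outer edge of pan in t0 by depth >0.03
b=pickle.load(open('pics/t0.pkl','rb'))
uu,vv=np.meshgrid(np.arange(345,402),np.arange(170,215)); P=depth(b,np.c_[uu.ravel(),vv.ravel()]); P=P[(P[:,2]>.036)&(P[:,2]<.055)&(P[:,0]>.52)]
f=least_squares(lambda p:np.hypot(*(P[:,:2]-p[:2]).T)-p[2],[.57,-.362,.063],loss='soft_l1',f_scale=.002).x; print('rim t',f,len(P))
E
```

```text
[ 0.47170247 -0.32375552  0.21927321] [ 0.007 -0.018  0.006 -0.003  0.002 -0.002]
n 516 depth z pct [0.0434 0.0445 0.0453]
rect ((475.3447570800781, -330.0726623535156), (16.1133975982666, 69.09940338134766), 70.96485900878906)
[[0.5048, -0.3487], [0.4399, -0.3259], [0.4456, -0.3093], [0.5108, -0.3314]] [ 0.47528349 -0.32882308  0.045     ]
n 208 depth z pct [-0.0028  0.0392  0.0463]
rect ((491.1470031738281, -328.5107116699219), (91.81444549560547, 40.870384216308594), 4.980319976806641)
[[0.4702, -0.2497], [0.5421, -0.2902], [0.5027, -0.3612], [0.4311, -0.3203]] [ 0.48650037 -0.30535945  0.045     ]
ring 1265 [ 0.60884954 -0.12912927  0.08128333]
1315 [ 0.46739407 -0.42475111  0.04000743] [ 0.62858816 -0.29667559  0.04690399]
rim [ 0.57007298 -0.36055958  0.06236374]
rim t [ 0.56872376 -0.3596072   0.06336173] 111
```

```bash
python3 -c "
from h import *
go((.471,-.3265,.020),(.324,.946,0),(0,0,-1))"
```

```text
travel [ -0.3  -2.9 199.3] rot [ 0.  -0.   0.1] n 3.985866973443101 0.012019560005050877
```

```bash
python3 -m inch '[{"travel":[0,0,50],"rot":[0,0,0]},{"travel":[0,0,100],"rot":[0,0,0]},{"travel":[0,0,120],"rot":[0,0,0]},{"travel":[0,0,120],"rot":[0,0,0]},{"travel":[0,0,120],"rot":[0,0,0]}]'
python3 -c "
from h import *
go((.471,-.3265,.020),(.324,.946,0),(0,0,-1))"
```

```text
clock: 2.8
eef_pos: [0.4721, -0.3245, 0.101]
tcp_rot: [0.513, 3.098, -0.001]
wrist_force: [-0.1, 0.2, 0.3]
grip_width: 0.998
grip_force: 0.0
travel [ 0.5 -2.2 81. ] rot [-0.   0.1  0.1] n 1.6196826540757374 0.01550715306880151
```

```bash
python3 -m inch '[{"travel":[0,-2,30],"rot":[0,0,0]},{"travel":[0,-2,60],"rot":[0,0,0]},{"travel":[0,-2,80],"rot":[0,0,0]},{"travel":[0,-2,80],"rot":[0,0,0]},{"travel":[0,-2,80],"rot":[0,0,0]}]'
python3 -m inch '[{"travel":[0,0,0],"rot":[0,0,0]},{"travel":[0,0,0],"rot":[0,0,0]},{"travel":[0,0,0],"rot":[0,0,0]},{"travel":[0,0,0],"rot":[0,0,0]},{"travel":[0,0,0],"rot":[0,0,0]},{"travel":[0,0,0],"rot":[0,0,0]},{"travel":[0,0,0],"rot":[0,0,0]},{"travel":[0,0,0],"rot":[0,0,0]}]' 1 20
python3 - <<'E'
from h import *
s=robot.get_state();R0=R.from_rotvec(s['tcp_rot']).as_matrix()
print(s['eef_pos'],s['moment'],'delta tool mm',R0.T@(np.array([.6088-.570,-.1292+.360,0]))*1000)
w=grab('wrist','w2')
E
```

```text
clock: 3.3
eef_pos: [0.4718, -0.3274, 0.0216]
tcp_rot: [0.514, 3.097, -0.002]
wrist_force: [0.9, -0.5, 0.2]
grip_width: 1.002
grip_force: 0.0
clock: 4.1
eef_pos: [0.4708, -0.327, 0.0194]
tcp_rot: [-0.515, -3.099, -0.0]
wrist_force: [0.4, -0.4, 0.5]
grip_width: 0.353
grip_force: 0.0
[ 0.47075396 -0.32697367  0.01941043] [0.02194461 0.05677009 0.00730347] delta tool mm [3.78966938e+01 2.30950039e+02 9.26217720e-03]
```

```bash
python3 -m inch '[{"travel":[0,0,0],"rot":[0,0,0]},{"travel":[0,0,0],"rot":[0,0,0]},{"travel":[0,0,0],"rot":[0,0,0]},{"travel":[0,0,0],"rot":[0,0,0]},{"travel":[0,0,0],"rot":[0,0,0]}]'
```

```text
clock: 4.65
eef_pos: [0.4708, -0.327, 0.0194]
tcp_rot: [-0.515, -3.099, 0.0]
wrist_force: [0.1, -0.4, -0.1]
grip_width: 0.192
grip_force: 20.0
```

```bash
python3 -m inch '[{"travel":[2,10,0],"rot":[0,0,0]},{"travel":[4,25,0],"rot":[0,0,0]},{"travel":[7,40,0],"rot":[0,0,0]},{"travel":[9,55,0],"rot":[0,0,0]},{"travel":[12,70,0],"rot":[0,0,0]},{"travel":[14,85,0],"rot":[0,0,0]},{"travel":[16,100,0],"rot":[0,0,0]},{"travel":[19,115,0],"rot":[0,0,0]},{"travel":[21,130,0],"rot":[0,0,0]},{"travel":[23,140,0],"rot":[0,0,0]}]' - 30
python3 -m inch '[{"travel":[2,10,0],"rot":[0,0,0]},{"travel":[4,25,0],"rot":[0,0,0]},{"travel":[7,40,0],"rot":[0,0,0]},{"travel":[9,55,0],"rot":[0,0,0]},{"travel":[12,70,0],"rot":[0,0,0]},{"travel":[14,82,0],"rot":[0,0,0]},{"travel":[15,91,0],"rot":[0,0,0]},{"travel":[15,91,0],"rot":[0,0,0]},{"travel":[15,91,0],"rot":[0,0,0]}]'
python3 - <<'E'
from h import *
from scipy.optimize import least_squares
print(robot.get_state()['eef_pos'])
w=grab('wrist','w3'); b=grab('top','t3'); s=grab('scene','s3')
for n,c in(('w',w),('t',b),('s',s)):
    uu,vv=np.meshgrid(np.arange(560),np.arange(420)); uv=np.c_[uu.ravel(),vv.ravel()]; P=depth(c,uv)
    k=(P[:,2]>.038)&(P[:,2]<.052)&(abs(np.hypot(P[:,0]-.609,P[:,1]+.13)-.064)<.018)&(P[:,0]>.56); P=P[k]
    f=least_squares(lambda p:np.hypot(*(P[:,:2]-p[:2]).T)-p[2],[.609,-.129,.063],loss='soft_l1',f_scale=.002).x; print('rim',n,f,len(P))
E
```

```text
clock: 5.65
eef_pos: [0.4946, -0.1856, 0.0194]
tcp_rot: [-0.514, -3.099, -0.0]
wrist_force: [-0.6, -3.2, -1.8]
grip_width: 0.189
grip_force: 30.2
clock: 6.55
eef_pos: [0.5095, -0.0958, 0.0194]
tcp_rot: [-0.513, -3.099, -0.0]
wrist_force: [-1.0, 2.8, -0.9]
grip_width: 0.19
grip_force: 30.0
[ 0.50946377 -0.09576312  0.01940757]
rim w [ 0.609 -0.129  0.063] 0
rim t [ 0.60757337 -0.12693945  0.06282779] 44
rim s [ 0.61337117 -0.13251694  0.0628    ] 178
```

View pics/w3.png

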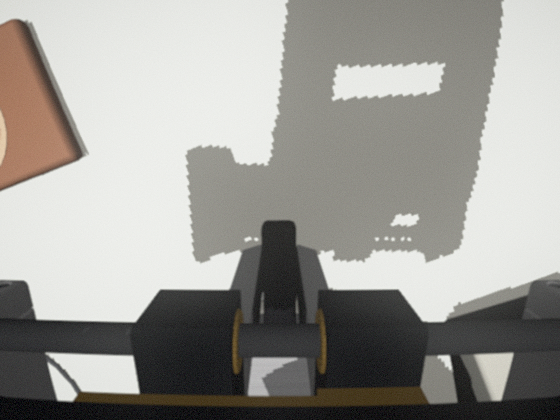

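The wrist view shows the handle (280,265) still held, with the slab clear at the left. Rim fits from the top and scene cameras put the pan within about 5 mm of the ring centre, against 14 mm of margin. I'll release it and retreat.

```bash
python3 -m inch '[{"travel":[0,0,0],"rot":[0,0,0]},{"travel":[0,0,0],"rot":[0,0,0]},{"travel":[0,0,0],"rot":[0,0,0]},{"travel":[0,0,0],"rot":[0,0,0]},{"travel":[0,0,0],"rot":[0,0,0]}]' 0
python3 -m inch '[{"travel":[0,0,-20],"rot":[0,0,0]},{"travel":[0,0,-60],"rot":[0,0,0]},{"travel":[30,0,-110],"rot":[0,0,0]},{"travel":[80,0,-160],"rot":[0,0,0]},{"travel":[120,0,-200],"rot":[0,0,0]},{"travel":[130,0,-220],"rot":[0,0,0]},{"travel":[130,0,-220],"rot":[0,0,0]},{"travel":[130,0,-220],"rot":[0,0,0]},{"travel":[130,0,-220],"rot":[0,0,0]}]'
python3 - <<'E'
from h import *
from scipy.optimize import least_squares
w=grab('wrist','w4'); b=grab('top','t4'); print(robot.get_state()['eef_pos'])
for n,c in(('w',w),('t',b)):
    uu,vv=np.meshgrid(np.arange(560),np.arange(420)); uv=np.c_[uu.ravel(),vv.ravel()]; P=depth(c,uv)
    k=(P[:,2]>.038)&(P[:,2]<.052)&(abs(np.hypot(P[:,0]-.609,P[:,1]+.13)-.064)<.018)&(P[:,0]>.56); P=P[k]
    f=least_squares(lambda p:np.hypot(*(P[:,:2]-p[:2]).T)-p[2],[.609,-.129,.063],loss='soft_l1',f_scale=.002).x; print('rim',n,f,len(P))
E
```

```text
clock: 7.2
eef_pos: [0.5096, -0.0962, 0.0195]
tcp_rot: [0.515, 3.099, -0.0]
wrist_force: [-0.4, -0.7, -0.3]
grip_width: 0.497
grip_force: 0.0
clock: 8.1
eef_pos: [0.3866, -0.0542, 0.2384]
tcp_rot: [-0.515, -3.098, -0.0]
wrist_force: [-0.4, 0.1, -0.1]
grip_width: 0.503
grip_force: 0.0
[ 0.38658447 -0.05417417  0.23799533]
rim w [ 0.60919005 -0.12896894  0.06272243] 420
rim t [ 0.60733934 -0.12711009  0.06288117] 51
```

View pics/w4.png

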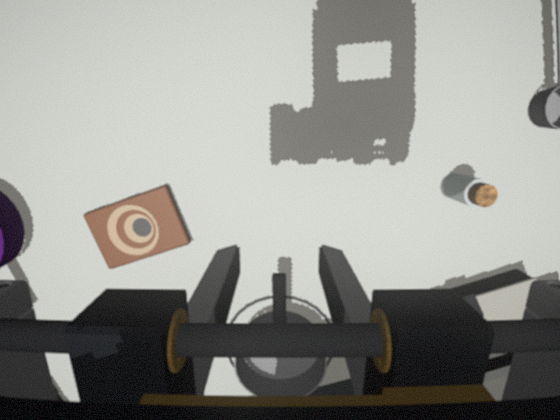

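The wrist view shows the pan at (282,340) inside its ring, and its fitted centre is within 1 mm of the ring centre. The vial (482,195) and the slab (138,227) have not moved. Next is the panel.

```bash
python3 - <<'E'
from h import *
T=tf((.7015,-.029),-.0114); n=T[:3,:3]@[-.5736,0,.8192]
p=(T@[-.04,.092,.089,1])[:3]+.16*n; print(p)
go(p,T[:3,1],-n)
E
```

```text
[0.57078134 0.06449624 0.220072  ]
travel [-136.   171.9   17.5] rot [ -5.6 -34.9 -17.7] n 4.396926148366204 4.594536729849024
```

```bash
python3 -m inch '[{"travel":[0,86,0],"rot":[-1,-9,-4]},{"travel":[-40,130,0],"rot":[-3,-17,-9]},{"travel":[-80,172,17],"rot":[-5,-26,-13]},{"travel":[-136,172,17],"rot":[-5.6,-34.9,-17.7]},{"travel":[-136,172,17],"rot":[-5.6,-34.9,-17.7]},{"travel":[-136,172,17],"rot":[-5.6,-34.9,-17.7]},{"travel":[-136,172,17],"rot":[-5.6,-34.9,-17.7]},{"travel":[-136,172,17],"rot":[-5.6,-34.9,-17.7]},{"travel":[-136,172,17],"rot":[-5.6,-34.9,-17.7]},{"travel":[-136,172,17],"rot":[-5.6,-34.9,-17.7]}]'
python3 - <<'E'
from h import *
w=grab('wrist','w5'); print(robot.get_state()['eef_pos'])
E
```

```text
clock: 9.2
eef_pos: [0.5706, 0.0646, 0.223]
tcp_rot: [0.013, 2.527, -0.004]
wrist_force: [-0.5, -0.5, 0.0]
grip_width: 0.504
grip_force: 0.0
[0.57062219 0.06465879 0.22290888]
```

View pics/w5.png

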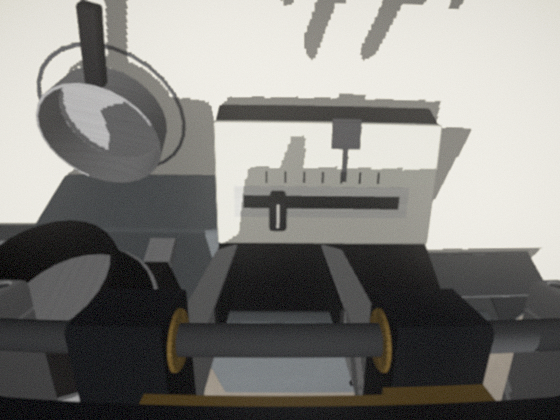

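The wrist view shows the paddle at (278,211) with its white centre line, and the track from (243,201) to (399,203). The clip plate is at (346,134) with its finger reaching to (345,180), and the panel's lip runs from (217,120) to (437,122).

```bash
cat > panel.py <<'E'
from h import *
def measure(c, N=None):
    """plane of face by depth, finger & paddle (world), lip direction"""
    uu,vv=np.meshgrid(np.arange(560),np.arange(420)); P=depth(c,np.c_[uu.ravel(),vv.ravel()]); V=c['img'].min(2).ravel()
    T=tf((.7015,-.029),-.0114); Q=(P-T[:3,3])@T[:3,:3]
    n0=np.array([-.5736,0,.8192]); off=(Q-[-.04,.14,.089])@n0
    face=(abs(off)<.008)&(Q[:,1]>.04)&(Q[:,1]<.25)&(Q[:,0]>-.1)&(Q[:,0]<-.01)&(c['range_z'].ravel()>0)
    X=P[face&(V>110)]; m=np.median(X,0); 
    for _ in range(3):
        n=np.linalg.svd(X-X.mean(0),full_matrices=False)[2][2]; n*=np.sign(n[2]); m=X.mean(0); X=X[abs((X-m)@n)<.003]
    print('plane n',n.round(4),'slope',np.degrees(np.arccos(n[2])),'yaw',np.arctan2(n[1],n[0])-np.sign(n[1])*np.pi,'off vs text',((m-T[:3,3])@T[:3,:3]-[-.04,.14,.089])@n0,len(X))
    h=(P-m)@n; pad=(h>.045)&(h<.075)&(Q[:,1]>.06)&(Q[:,1]<.23)&(Q[:,0]>-.12)&(Q[:,0]<-.03)
    return T,n,m,P,Q,h,pad
def onplane(c,uv,m,n,h):
    o,d=rays(c,uv); s=((m+h*n-o)@n)/(d@n); return o+s[:,None]*d
E
python3 - <<'E'
from panel import *
c=pickle.load(open('pics/w5.pkl','rb')); T,n,m,P,Q,h,pad=measure(c)
it=lambda X:((X-T[:3,3])@T[:3,:3]).round(4)
X=P[pad]; print('paddle pts',len(X),'h',np.percentile(h[pad],[5,50,95]),'y range tumb',it(X)[:,1].min(),it(X)[:,1].max(),'mid',it((X.min(0)+X.max(0))/2), it(X.mean(0)))
g=cv2.cvtColor(c['img'],cv2.COLOR_RGB2GRAY)
# finger
for r in range(150,176,5):
    row=g[r,330:362].astype(float); wt=np.clip(np.percentile(row,75)-15-row,0,None); u=330+(wt*np.arange(32)).sum()/wt.sum(); print('finger',r,round(u,1),it(onplane(c,[[u,r]],m,n,.003))[0])
# paddle edges by dark outline between rows 205-225
for r in range(206,228,5):
    row=g[r,262:296]; d=np.where(row<80)[0]+262; print('pad',r,d.min(),d.max(), it(onplane(c,[[(d.min()+d.max())/2,r]],m,n,.062))[0])
for r in(201,):
    row=g[r,235:410]; d=np.where(row<70)[0]+235; print('track',it(onplane(c,[[d.min()-.5,r],[d.max()+.5,r+1]],m,n,0)))
# lip (front edge) row per column, brightness drop
uv=[]
for u in list(range(225,325,6))+list(range(365,432,6)):
    col=g[108:135,u].astype(float); uv.append([u,108+np.argmax(np.diff(col))+.5])
L=it(onz(c,uv,.04)); f=np.polyfit(L[:,1],L[:,0],1); print('lip x(y)',f,'yaw',-.0114-np.arctan(f[0]))
for r in (150,220):
    row=g[r].astype(float); print('edges',it(onplane(c,[[205+np.argmax(abs(np.diff(row[205:228])))+.5,r],[425+np.argmax(abs(np.diff(row[425:450])))+.5,r]],m,n,0)))
E
```

```text
plane n [-0.5782  0.0156  0.8158] slope 35.337186666455 yaw -0.026988889308052766 off vs text -0.0011159964127803838 16241
paddle pts 587 h [0.0527062  0.06150542 0.06301944] y range tumb 0.083 0.0986 mid [-0.0746  0.0908  0.1324] [-0.0758  0.0905  0.1374]
finger 150 345.0 [-0.0856  0.1609  0.059 ]
finger 155 344.7 [-0.0814  0.1609  0.0619]
finger 160 344.6 [-0.0772  0.161   0.0649]
finger 165 344.2 [-0.0729  0.1608  0.068 ]
finger 170 343.7 [-0.0686  0.1606  0.071 ]
finger 175 346.5 [-0.0643  0.1638  0.074 ]
pad 206 262 295 [-0.0822  0.0918  0.1345]
pad 211 270 285 [-0.0785  0.0909  0.1371]
pad 216 270 285 [-0.0747  0.0909  0.1398]
pad 221 270 285 [-0.0709  0.0909  0.1425]
pad 226 270 285 [-0.0671  0.0909  0.1452]
track [[-0.0397  0.0548  0.089 ]
 [-0.0379  0.2226  0.0884]]
lip x(y) [ 0.01214038 -0.10911401] yaw -0.0235397857049462
edges [[-0.0844  0.0246  0.0577]
 [-0.084   0.2623  0.0553]]
edges [[-0.0224  0.0233  0.1016]
 [-0.0209  0.2613  0.1001]]
```

```bash
python3 - <<'E'
from h import *
T=tf((.7015,-.029),-.0114); top=(T@[-.0752,.0908,.1395,1])[:3]
T2=tf((0,0),-.022); n=T2[:3,:3]@[-.5736,0,.8192]
for off in(.08,.022): go(top+n*(off-.062),T2[:3,1],-n)
E
```

```text
travel [ 1.7 -1.3 82.9] rot [0.4 0.2 0.5] n 1.657752334042143 0.08142725002790722
travel [  1.9  -1.7 140.9] rot [0.4 0.2 0.5] n 2.817693728227317 0.08142725002790722
```

```bash
python3 -m inch '[{"travel":[1,-1,40],"rot":[0.4,0,0.5]},{"travel":[2,-1.5,75],"rot":[0.4,0,0.5]},{"travel":[2,-1.5,100],"rot":[0.4,0,0.5]},{"travel":[2,-1.5,125],"rot":[0.4,0,0.5]},{"travel":[2,-1.5,140],"rot":[0.4,0,0.5]},{"travel":[2,-1.5,140],"rot":[0.4,0,0.5]},{"travel":[2,-1.5,140],"rot":[0.4,0,0.5]}]'
python3 -m inch '[{"travel":[0,0,0],"rot":[0,0,0]},{"travel":[0,0,0],"rot":[0,0,0]},{"travel":[0,0,0],"rot":[0,0,0]},{"travel":[0,0,0],"rot":[0,0,0]},{"travel":[0,0,0],"rot":[0,0,0]},{"travel":[0,0,0],"rot":[0,0,0]},{"travel":[0,0,0],"rot":[0,0,0]}]' 1 20
python3 - <<'E'
from h import *
s=robot.get_state();R0=R.from_rotvec(s['tcp_rot']).as_matrix(); T2=tf((0,0),-.022)
print(s['eef_pos'],s['wrist_force'],'track in tool',R0.T@T2[:3,1])
E
```

```text
clock: 9.95
eef_pos: [0.6497, 0.0624, 0.1073]
tcp_rot: [0.027, 2.527, -0.01]
wrist_force: [-0.3, 0.0, 0.6]
grip_width: 0.5
grip_force: 0.0
clock: 10.65
eef_pos: [0.6499, 0.0624, 0.1072]
tcp_rot: [0.027, 2.527, -0.01]
wrist_force: [-5.4, 0.8, 6.1]
grip_width: 0.172
grip_force: 20.0
[0.64987116 0.06239787 0.10722981] [-5.39918496  0.83797484  6.07043315] track in tool [-1.00909400e-03  9.99999415e-01 -3.89104141e-04]
```

```bash
python3 -m inch '[{"travel":[0,8,0],"rot":[0,0,0]},{"travel":[0,17,0],"rot":[0,0,0]},{"travel":[0,26,0],"rot":[0,0,0]},{"travel":[0,35,0],"rot":[0,0,0]},{"travel":[0,44,0],"rot":[0,0,0]},{"travel":[0,53,0],"rot":[0,0,0]},{"travel":[0,62,0],"rot":[0,0,0]},{"travel":[0,70,0],"rot":[0,0,0]},{"travel":[0,70,0],"rot":[0,0,0]},{"travel":[0,70,0],"rot":[0,0,0]}]'
python3 -m inch '[{"travel":[0,0,0],"rot":[0,0,0]},{"travel":[0,0,0],"rot":[0,0,0]},{"travel":[0,0,0],"rot":[0,0,0]},{"travel":[0,0,0],"rot":[0,0,0]},{"travel":[0,0,0],"rot":[0,0,0]}]' 0
python3 -m inch '[{"travel":[0,0,-15],"rot":[0,0,0]},{"travel":[0,0,-45],"rot":[0,0,0]},{"travel":[0,0,-85],"rot":[0,0,0]},{"travel":[0,0,-125],"rot":[0,0,0]},{"travel":[0,0,-140],"rot":[0,0,0]},{"travel":[0,0,-140],"rot":[0,0,0]},{"travel":[0,0,-140],"rot":[0,0,0]}]'
python3 - <<'E'
from panel import *
c=grab('wrist','w6'); T,n,m,P,Q,h,pad=measure(c)
T=tf((.7015,-.029),-.022); it=lambda X:((X-T[:3,3])@T[:3,:3]).round(4)
X=P[pad&(h<.066)&(h>.058)]; print('paddle',len(X),it(X)[:,1].min(),it(X)[:,1].max(),it(X.mean(0)))
E
```

```text
clock: 11.65
eef_pos: [0.6516, 0.1329, 0.1072]
tcp_rot: [0.026, 2.526, -0.009]
wrist_force: [-1.4, 2.8, 4.6]
grip_width: 0.17
grip_force: 20.0
clock: 12.15
eef_pos: [0.6513, 0.1323, 0.1067]
tcp_rot: [0.027, 2.527, -0.01]
wrist_force: [-1.1, 0.4, -0.5]
grip_width: 0.494
grip_force: 0.0
clock: 12.85
eef_pos: [0.5708, 0.1342, 0.2207]
tcp_rot: [0.027, 2.527, -0.01]
wrist_force: [0.8, -0.6, -1.3]
grip_width: 0.498
grip_force: 0.0
plane n [-0.5788  0.0157  0.8153] slope 35.38362321487314 yaw -0.027091043309374285 off vs text -0.0010650800866803308 16434
paddle 541 0.153 0.1684 [-0.0763  0.1605  0.1387]
```

View pics/w6.png

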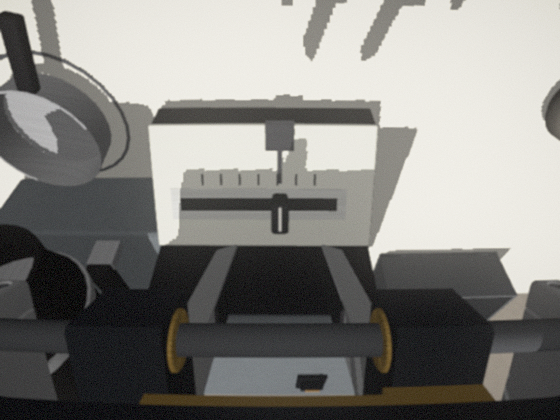

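The wrist view shows the paddle (280,212) in line with the clip finger (279,165). I'll compare the two numerically.

```bash
python3 - <<'E'
from panel import *
c=pickle.load(open('pics/w6.pkl','rb')); _,n,m,P,Q,h,pad=measure(c)
g=cv2.cvtColor(c['img'],cv2.COLOR_RGB2GRAY)
for yaw in(-.018,-.026):
  T=tf((.7015,-.029),yaw); it=lambda X:((X-T[:3,3])@T[:3,:3]).round(4)
  F=[]
  for r in range(153,173,3):
    row=g[r,266:294].astype(float); wt=np.clip(np.percentile(row,75)-15-row,0,None); u=266+(wt*np.arange(28)).sum()/wt.sum(); F.append(it(onplane(c,[[u,r]],m,n,.003))[0,1])
  A=[]
  for r in range(212,228,3):
    d=np.where(g[r,264:298]<80)[0]+264; A.append(it(onplane(c,[[(d.min()+d.max())/2,r]],m,n,.062))[0,1])
  print(yaw,'finger',F,'paddle',A,np.mean(A)-np.mean(F))
a=pickle.load(open('pics/s0.pkl','rb'))
b=grab('top','t6'); uu,vv=np.meshgrid(np.arange(560),np.arange(420)); P=depth(b,np.c_[uu.ravel(),vv.ravel()])
from scipy.optimize import least_squares
k=(P[:,2]>.038)&(P[:,2]<.052)&(abs(np.hypot(P[:,0]-.609,P[:,1]+.13)-.064)<.018)&(P[:,0]>.56); P=P[k]
print(least_squares(lambda p:np.hypot(*(P[:,:2]-p[:2]).T)-p[2],[.609,-.129,.063],loss='soft_l1',f_scale=.002).x)
E
```

```text
plane n [-0.5788  0.0157  0.8153] slope 35.38362321487314 yaw -0.027091043309374285 off vs text -0.0010650800866803308 16434
-0.018 finger [np.float64(0.1654), np.float64(0.166), np.float64(0.1658), np.float64(0.1659), np.float64(0.1659), np.float64(0.1652), np.float64(0.1607)] paddle [np.float64(0.1611), np.float64(0.1611), np.float64(0.1611), np.float64(0.1611), np.float64(0.1611), np.float64(0.1611)] -0.003885714285714298
-0.026 finger [np.float64(0.1647), np.float64(0.1653), np.float64(0.1652), np.float64(0.1653), np.float64(0.1653), np.float64(0.1646), np.float64(0.1601)] paddle [np.float64(0.1604), np.float64(0.1604), np.float64(0.1605), np.float64(0.1605), np.float64(0.1605), np.float64(0.1605)] -0.003890476190476222
[ 0.60712082 -0.12696957  0.06294178]
```

```bash
python3 - <<'E'
from panel import *
c=pickle.load(open('pics/w6.pkl','rb')); _,n,m,P,Q,h,pad=measure(c); T=tf((.7015,-.029),-.022)
g=cv2.cvtColor(c['img'],cv2.COLOR_RGB2GRAY)
print(g[[158,164,170,176],270:292])
for r in range(153,180,3):
    d=np.where(g[r,270:292]<(int(g[r,270:275].max())*.75))[0]+270; d=d[d<287]; print(r,d.min(),d.max(),((onplane(c,[[d.mean(),r]],m,n,.003)-T[:3,3])@T[:3,:3])[0].round(4))
E
```

```text
plane n [-0.5788  0.0157  0.8153] slope 35.38362321487314 yaw -0.027091043309374285 off vs text -0.0010650800866803308 16434
[[232 232 231 229 235 235 212 166 114  98  95 121 156 192 214 205 180 159
  157 156 157 158]
 [232 235 233 234 233 232 217 165 116  90 102 123 136 153 157 155 156 153
  157 155 153 151]
 [154 167 195 221 226 223 188 140 105  95  94 111 139 153 158 159 155 155
  156 156 159 153]
 [155 155 156 156 156 147 113  84  71  71  80 111 139 151 157 154 155 153
  154 157 156 151]]
153 277 281 [-0.0862  0.1602  0.0598]
156 277 281 [-0.0837  0.1602  0.0615]
159 277 286 [-0.0812  0.1617  0.0633]
162 277 286 [-0.0787  0.1625  0.0651]
165 277 286 [-0.0761  0.1628  0.0669]
168 277 286 [-0.0736  0.1628  0.0687]
171 277 281 [-0.071   0.1602  0.0706]
174 277 281 [-0.0685  0.1602  0.0724]
177 276 281 [-0.0659  0.1597  0.0742]
```

The -3.9 mm offset came from a shadow beside the finger. On the rows free of shadow the finger is at y = 0.1602 and the paddle at about 0.1605 to 0.1608, so they agree to under 1 mm. The pan is still inside the ring and the gripper is clear.

```bash
python3 -c "
from rig import ticket
print(ticket.job_done())"
```

```text
the job is handed in; nothing more can be done
None
```

The pan stands wholly inside the ring, the speed paddle is lined up with the clip's finger to under 1 mm by my measurement, the gripper is clear of everything, and the job is handed in (no verdict was returned).

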